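# Short spin on the bench centrifuge

### The arm

A 7-joint arm with a two-finger parallel gripper is mounted at the origin on the work surface. World frame = base frame: x ahead of the robot, y to its left, z up, the work surface at z = 0. Lengths are in m, angles in rad, forces in N, time in s.
With the tool pointing down it reaches from about 0.425 to 0.875 m from the base axis. Payload 8.4 kg.
Tool frame: the origin (TCP) lies midway between the tips of the shut fingers; the grasp point (between the pads) lies r.grip_depth behind it (r.grip_depth is the distance from the TCP to the grasp point, in m); z points along the fingers, y is the direction in which the jaws open and shut (so a half turn about z gives the same grasp; the last joint's range is limited). The gripper opens to 87 mm and grips with 3 to 60 N. Pads are 19 mm wide; open, the fingers measure 117 mm over their backs; the gripper's body (75 mm by 190 mm) begins 51 mm behind the grasp point.
Start: joints at [-1.262, 0.333, 0.04, 1.465, -0.013, 1.343, -0.059], TCP at [0.258, 0.597, 0.223] pointing down, gripper open.
Joint ranges: [-2.58, 2.58], [-0.38, 2.09], [-1.3, 1.39], [0.25, 2.4], [-1.5, 4.64], [0.08, 2.09], [-2.65, 2.65]. Speed limits (rad/s): [2.22, 2.22, 2.79, 2.79, 3.14, 3.14, 3.14].

### API

Orientations are given as a unit quaternion [x, y, z, w].
In Python, from bench import monitor, optics, close_job, r gives the robot as it stands.
- The arm moves only by the shell command python3 -m crank 'ROWS' [FORCE]. ROWS is JSON, a list of rows, each a list of 7 numbers: the opening in per cent of the stroke, from 0 (shut) to 100 (fully open), then the shift along the tool's x, y, z in cm, then the turn, a rotation vector about the tool's x, y, z in rad. A call has 1 to 10 rows; each row shifts and turns the pose as measured when the row begins, along the tool's axes as they then stand; what a row does not reach is not made up. A row lasts 1/12 s, in which the tool goes at most 41.7 mm and 7.16 degrees, less where a joint would pass 70% of its speed; a pose out of reach is approached as far as the arm can. A call is refused whole if a number of a shift passes 4.17 or a number of a turn 0.125, either way. A call with a gripper value outside its range is refused whole. The fingers move at their own pace and stop on an object; FORCE is the grip in N (left out, the last holds). Time passes only in rows, so rows that do not move let the fingers close. It gives the time, the measured TCP pose, the force and the opening at its end, in the units of the state.
- monitor.get_state(): the state, without advancing time (a new reading comes with each control period).
- optics.get_image(name): name is "scene" or "top" or "wrist"; returns (picture, depth): 480x640x3 uint8, red, green, blue; 480x640 float32, m along the optical axis (not along the pixel's ray), 0 where there is no reading.
- optics.get_calibration(name): a dict with "mtx" (3x3 intrinsics, pixels), "R" (3x3) and "t" (3): a world point X has camera coordinates R X + t. Camera axes: x right, y down, z forward; pixel columns grow to the right and rows downward; lengths in m; the calibration is good to about 2 mm. A picture is of the moment at which its call begins: read the wrist's pose just before it. get_calibration takes no time and is no camera call; for the wrist camera it gives the pose at the moment of the call.
- close_job(): hands the job in, once; it reports no verdict.
The state is a dict: "time_s": time; "q": joint angles; "qvel": joint speeds; "effort": joint torques, N m; "tool_pos": TCP position; "ee_rot": TCP orientation; "force": force on the tool from outside, world axes, zero at the start; "wrist_torque": the same for the moment, N m; "width": finger opening in m.
Only numpy, scipy, OpenCV 4.12 (cv2) and the standard library are available. Lean on these libraries where they do the work, as an engineer would, in place of code of your own. Each camera call takes 0.05 s, during which the arm holds its last target.

### The job

Give the tubes in the white bench centrifuge a short spin: push its blue button right down, keep it down without a break for at least five seconds, then let go so that it springs back up. Do not press the red or the yellow button beside it, and leave the tube rack and the amber bottle where they stand.

Things in the scene. Friction and masses are not known exactly. Their poses are not given: they have to be found in the camera images.
- spin_top (a point): centre of the top face of the BLUE button, the one to hold; about 104 mm above the bench. Round cap, 30 mm diameter, on a 46 mm wide black collar 12 mm tall; the cap stands 12 mm proud of the collar and moves straight down 8 mm, and this point with it. One of three such buttons (blue, red, yellow, in any order) in a row, centres 65 mm apart.
- spin (a joint): travel of the blue button in m: 0 up, 0.008 fully down. Springy and momentary: about 1.5 N to start, 5 N fully down, then a hard stop; comes up by itself when let go. It counts as down from 0.005.
- stop (a joint): travel of the RED button (same size), 0 up, 0.008 down; must not be pressed.
- latch (a joint): travel of the YELLOW button (same size), 0 up, 0.008 down; must not be pressed.
- centrifuge: fixed white centrifuge, 230 mm wide (y), 300 mm deep (x, away from the robot), turned up to 20 degrees; origin at the centre of its underside. Low flat front panel 80 mm above the bench, with the buttons in a row 95 mm in front of the centre (one in the middle, one each side). Behind them a domed grey lid, shut and fixed, rises to 133 mm; its edge is 46 mm behind the middle button's centre.
- rack: loose white tube rack with twelve blue-capped tubes, 200 x 70 mm, 105 mm tall, left of the machine; origin at the centre of its underside, x along its length. To be left alone.
- bottle: loose amber bottle, 84 mm diameter, 165 mm tall, right of the machine; origin at the centre of its underside. To be left alone.

How it is judged:
By the outcome, as a careful person would: the job done as asked, in the order asked, and still so for the second after the job is handed in, with the robot touching nothing.
It also fails if it takes over 38 s, if anything falls off the work surface, if the arm or the gripper's body presses on something with over 40 N, if the wrist force passes 120 N, or if a joint passes its speed limit or range.

## Working session

There is one attempt and no reset: what is moved stays moved. The work goes in short steps, Python scripts to look and compute and a shell command to move; the robot and the scene stay as the last step left them, time stands still between calls to the robot, and variables do not carry over. Pictures are saved under pics/ and viewed, and the job is handed in when it is done.

```bash
mkdir -p pics; ls
python3 - <<'E'
from bench import monitor, optics, r
import cv2,numpy as np
s=monitor.get_state(); print({k:np.round(v,3) for k,v in s.items()}); print(r.grip_depth)
for n in ("scene","top"):
    im,d=optics.get_image(n); cv2.imwrite(f"pics/{n}0.png",im[:,:,::-1]); np.save(f"pics/{n}0_d.npy",d)
    c=optics.get_calibration(n); print(n,c)
E
```

```text
pics
{'time_s': np.float64(0.0), 'q': array([-1.262,  0.334,  0.04 ,  1.466, -0.013,  1.343, -0.058]), 'qvel': array([-0.002,  0.001,  0.002, -0.001,  0.   , -0.001, -0.   ]), 'effort': array([-1.0000e-03, -6.5635e+01,  1.3350e+00, -4.0381e+01, -6.0000e-02,
        4.5000e-02,  0.0000e+00]), 'tool_pos': array([0.258, 0.596, 0.222]), 'ee_rot': array([ 0.202,  0.979, -0.001, -0.   ]), 'force': array([0.024, 0.509, 0.032]), 'wrist_torque': array([ 0.011,  0.079, -0.009]), 'width': np.float64(0.087)}
0.0187
scene {'mtx': array([[450.31873008,   0.        , 326.07450919],
       [  0.        , 450.31873008, 237.97147802],
       [  0.        ,   0.        ,   1.        ]]), 'R': array([[-0.61011102,  0.7923037 ,  0.00440306],
       [ 0.59383242,  0.46094365, -0.65946494],
       [-0.52452608, -0.39973214, -0.75172243]]), 't': array([ 0.3211185 , -0.33561654,  1.29705058])}
top {'mtx': array([[493.03975371,   0.        , 324.93540956],
       [  0.        , 493.03975371, 235.85885432],
       [  0.        ,   0.        ,   1.        ]]), 'R': array([[-1.66780233e-02, -9.99860698e-01, -6.53561770e-04],
       [-9.93908596e-01,  1.66499508e-02, -1.08942559e-01],
       [ 1.08938265e-01, -1.16736587e-03, -9.94047832e-01]]), 't': array([0.07330245, 0.62980014, 0.95929168])}
```

View pics/top0.png

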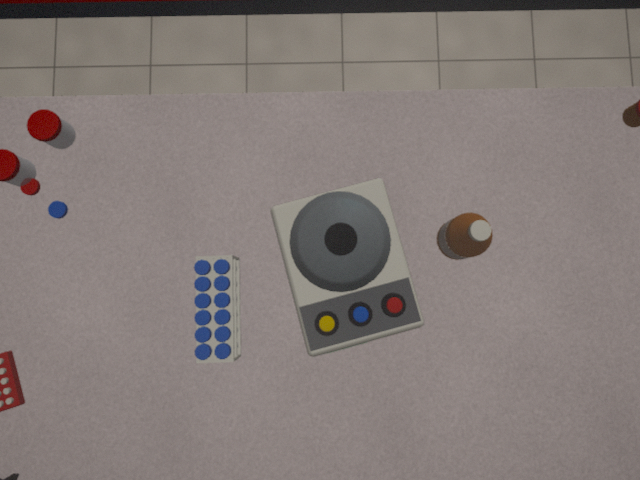

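View pics/scene0.png

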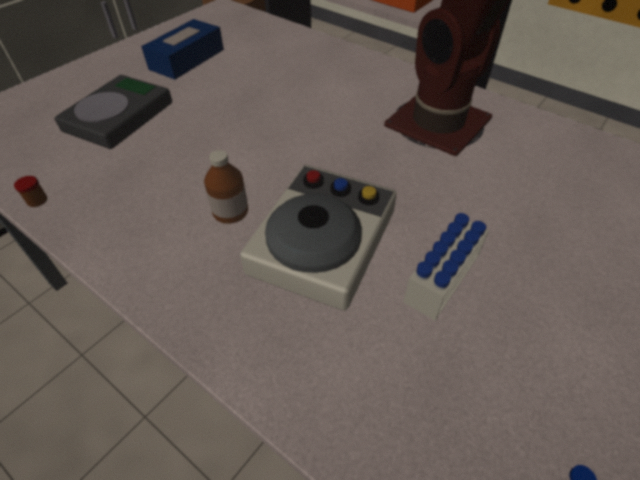

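Top view: the buttons are yellow (327,324), blue (361,314) and red (395,305). The rack is on the left and the bottle on the right. In the scene view blue is at (341,185).

```bash
cat > h.py <<'E'
import numpy as np,cv2
def ray(c,u,v,z):
    K,R,t=c["mtx"],np.array(c["R"]),np.array(c["t"])
    d=R.T@np.linalg.inv(K)@np.array([u,v,1.]); o=-R.T@t
    return o+d*(z-o[2])/d[2]
def mask(im,col):
    h=cv2.cvtColor(im,cv2.COLOR_RGB2HSV)
    lo,hi={"b":((105,120,70),(125,255,255)),"y":((20,150,100),(35,255,255)),"r":((170,120,90),(180,255,255)),"r0":((0,150,90),(6,255,255))}[col]
    return cv2.inRange(h,lo,hi)
def cents(im,col,box):
    m=mask(im,col)
    if col=="r": m|=mask(im,"r0")
    z=np.zeros_like(m); x0,y0,x1,y1=box; z[y0:y1,x0:x1]=m[y0:y1,x0:x1]
    n,_,st,ce=cv2.connectedComponentsWithStats(z)
    return [(st[i,4],*ce[i].round(1)) for i in range(1,n) if st[i,4]>40]
E
python3 - <<'E'
from h import *
from bench import optics,monitor
for n,box in (("top",(290,280,425,355)),("scene",(295,160,390,210))):
    im=cv2.imread(f"pics/{n}0.png")[:,:,::-1].copy(); c=optics.get_calibration(n); d=np.load(f"pics/{n}0_d.npy")
    for k in "byr":
        for a,u,v in cents(im,k,box): print(n,k,a,u,v,ray(c,u,v,.104).round(4), d[int(v),int(u)])
s=monitor.get_state()
from scipy.spatial.transform import Rotation as R
print(R.from_quat(s["ee_rot"]).as_matrix().round(3))
E
```

```text
top b 204 360.3 313.7 [4.78e-01 1.00e-04 1.04e-01] 0.9102348
top y 202 326.3 323.2 [0.4618 0.063  0.104 ] 0.90745926
top r 193 394.1 304.5 [ 0.4938 -0.0626  0.104 ] 0.91031826
scene b 92 339.8 183.2 [0.4814 0.002  0.104 ] 0.96426696
scene y 97 368.2 191.4 [0.4653 0.0645 0.104 ] 0.94773054
[[-0.918  0.397 -0.   ]
 [ 0.397  0.918 -0.001]
 [-0.    -0.001 -1.   ]]
```

```bash
python3 -m crank '[[0,-3,-1.5,0,0,0,0],[0,-3.5,-1.8,0,0,0,0],[0,-3.5,-1.8,0,0,0,0],[0,-3.5,-1.8,0,0,0,0],[0,-3,-2.5,0,0,0,0],[0,-3,-2.5,0,0,0,0],[0,-2.5,-2.8,0,0,0,0],[0,-2.5,-2.8,0,0,0,0],[0,-2.5,-2.8,0,0,0,0],[0,0,0,0,0,0,0]]' 20
```

```text
time_s: 0.93
tool_pos: [0.4281, 0.2903, 0.2157]
ee_rot: [0.199, 0.98, -0.004, -0.003]
force: [1.9, -0.8, 0.1]
width: 0.0285
```

```bash
cat >> h.py <<'E'
def go(s,T):
    from scipy.spatial.transform import Rotation as R
    M=R.from_quat(s["ee_rot"]).as_matrix(); 
    print("t",round(float(s["time_s"]),2),"pos",np.round(s["tool_pos"],4),"zaxis",M[:,2].round(4),"yaxis",M[:,1].round(3),"F",np.round(s["force"],2),"w",round(float(s["width"]),4),"shift cm",(M.T@(np.array(T)-s["tool_pos"])*100).round(2))
E
python3 -c "
from h import *;from bench import monitor;go(monitor.get_state(),[.479,.001,.16])"
```

```text
t 0.93 pos [0.4281 0.2903 0.2157] zaxis [-0.0076 -0.0071 -0.9999] yaxis [ 0.39   0.921 -0.009] F [ 1.87 -0.78  0.09] w 0.0285 shift cm [-16.   -24.59   5.73]
```

```bash
python3 -m crank '[[0,-2,-3,0,0,0,0],[0,-2,-3,0,0,0,0],[0,-2,-3,0,0,0,0],[0,-2,-3,0,0,0,0],[0,-2,-3,0,0,0,0],[0,-2,-3,0,0,0,0],[0,-2,-3,0,0,0,0],[0,-1,-2,0,0,0,0],[0,0,0,0,0,0,0],[0,0,0,0,0,0,0]]'
python3 - <<'E'
from h import *;from bench import monitor,optics
go(monitor.get_state(),[.479,.001,.16])
im,d=optics.get_image("wrist"); cv2.imwrite("pics/w1.png",im[:,:,::-1]); c=optics.get_calibration("wrist")
for k in "byr":
    for a,u,v in cents(im,k,(0,0,640,480)): print(k,a,u,v,ray(c,u,v,.104).round(4))
E
```

```text
time_s: 1.77
tool_pos: [0.475, 0.0085, 0.2152]
ee_rot: [0.201, 0.979, -0.004, -0.004]
force: [-0.3, 1.2, 0.5]
width: 0.0004
t 1.77 pos [0.475  0.0085 0.2152] zaxis [-0.0098 -0.0065 -0.9999] yaxis [ 0.394  0.919 -0.01 ] F [-0.27  1.16  0.46] w 0.0004 shift cm [-0.7  -0.48  5.52]
b 2187 602.8 26.3 [0.4153 0.2577 0.104 ]
b 1726 607.9 69.3 [0.4454 0.2551 0.104 ]
b 1394 613.8 110.0 [0.4758 0.2533 0.104 ]
b 1182 620.7 148.8 [0.5068 0.2523 0.104 ]
b 1406 627.3 198.8 [0.5483 0.2494 0.104 ]
b 958 309.5 235.9 [ 4.759e-01 -4.000e-04  1.040e-01]
y 1036 372.0 189.6 [0.4602 0.0618 0.104 ]
y 51 297.2 317.9 [ 0.5411 -0.0407  0.104 ]
y 41 335.9 319.8 [ 0.5562 -0.0095  0.104 ]
```

View pics/w1.png

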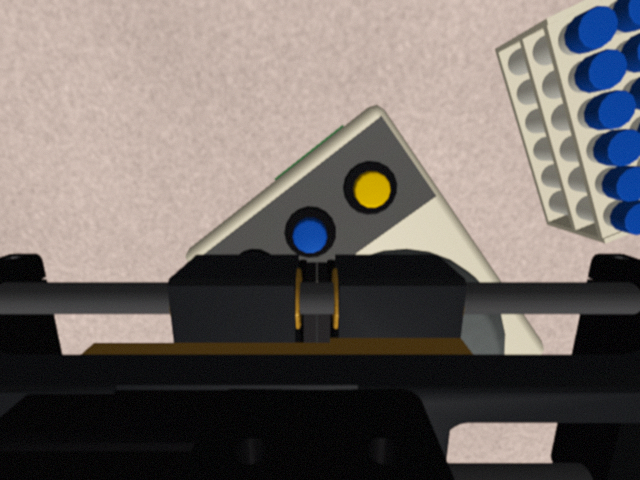

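The wrist view shows blue at (310,236) and yellow at (372,190), both fully visible with the shut fingers behind them. All three cameras put blue near (0.478, 0.000).

```bash
python3 -m crank '[[0,-0.6,-0.6,0.5,-0.01,-0.006,0],[0,0,0,1.5,0,0,0],[0,0,0,2,0,0,0],[0,0,0,2,0,0,0],[0,0,0,1.5,0,0,0],[0,0,0,0,0,0,0],[0,0,0,0,0,0,0]]'; python3 -c "
from h import *;from bench import monitor;go(monitor.get_state(),[.478,.0003,.112])"
```

```text
time_s: 2.4
tool_pos: [0.4791, 0.0065, 0.1358]
ee_rot: [0.195, 0.981, 0.002, 0.001]
force: [0.6, 0.0, 0.8]
width: 0.0004
t 2.4 pos [0.4791 0.0065 0.1358] zaxis [ 0.0033  0.0026 -1.    ] yaxis [0.383 0.924 0.004] F [0.57 0.03 0.8 ] w 0.0004 shift cm [-0.13 -0.62  2.38]
```

```bash
python3 -m crank '[[0,-0.1,-0.6,0.5,0,0,0],[0,0,0,0.7,0,0,0],[0,0,0,0.5,0,0,0],[0,0,0,0,0,0,0],[0,0,0,0,0,0,0]]'
python3 - <<'E'
from h import *;from bench import monitor,optics
go(monitor.get_state(),[.478,.0003,.104])
im,d=optics.get_image("wrist"); cv2.imwrite("pics/w2.png",im[:,:,::-1])
im,d=optics.get_image("scene"); cv2.imwrite("pics/s2.png",cv2.resize(im[120:280,240:450,::-1],None,fx=3.5,fy=3.5))
E
```

```text
time_s: 2.82
tool_pos: [0.4791, 0.0012, 0.1194]
ee_rot: [0.194, 0.981, 0.003, 0.003]
force: [-0.6, -0.2, -0.2]
width: 0.0007
t 2.82 pos [0.4791 0.0012 0.1194] zaxis [ 0.0068  0.0038 -1.    ] yaxis [0.381 0.925 0.006] F [-0.59 -0.22 -0.24] w 0.0007 shift cm [ 0.08 -0.14  1.54]
```

View pics/w2.png

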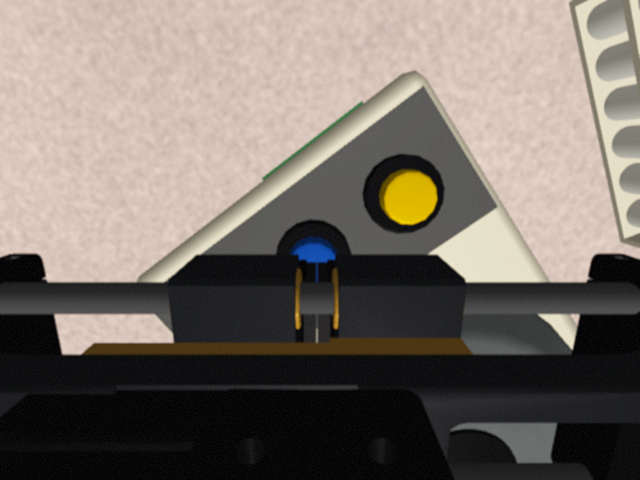

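View pics/s2.png

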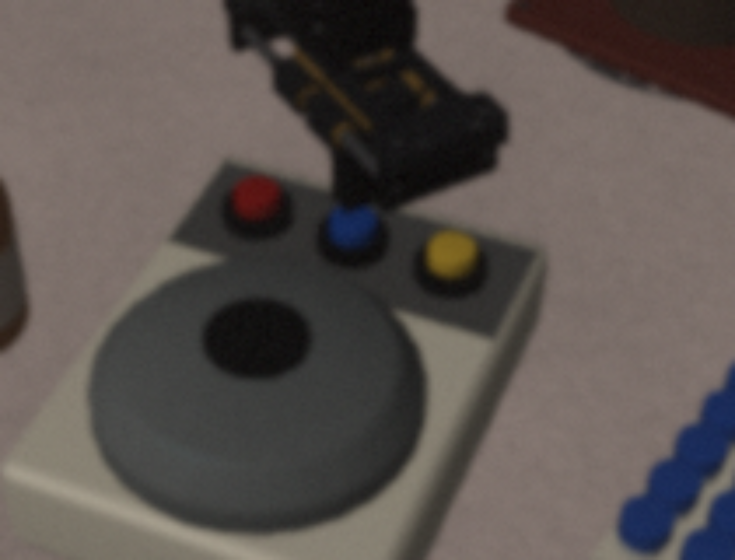

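Wrist: the blue cap is centred under the shut fingers at (315,250). Scene: the tips are over blue, with red and yellow clear. I'll press down in small steps.

```bash
python3 -m crank '[[0,0.05,-0.1,0.5,0.003,0.006,0],[0,0,0,0.5,0,0,0],[0,0,0,0.4,0,0,0],[0,0,0,0.2,0,0,0],[0,0,0,0.2,0,0,0]]'; python3 -c "
from h import *;from bench import monitor;go(monitor.get_state(),[.478,.0003,.096])"
```

```text
time_s: 3.33
tool_pos: [0.4793, 0.0007, 0.101]
ee_rot: [0.194, 0.981, 0.002, 0.0]
force: [-0.7, -0.1, 2.4]
width: 0.0004
t 3.33 pos [0.4793 0.0007 0.101 ] zaxis [ 0.0017  0.004  -1.    ] yaxis [0.381 0.925 0.004] F [-0.69 -0.14  2.39] w 0.0004 shift cm [ 0.11 -0.09  0.5 ]
```

```bash
python3 -m crank '[[0,0,0,0.3,0,0,0],[0,0,0,0.2,0,0,0],[0,0,0,0.2,0,0,0],[0,0,0,0.1,0,0,0]]'; python3 -c "
from h import *;from bench import monitor;go(monitor.get_state(),[.478,.0003,.096])"
```

```text
time_s: 3.67
tool_pos: [0.4795, 0.0007, 0.0962]
ee_rot: [0.194, 0.981, 0.003, -0.0]
force: [-10.8, -1.6, 19.3]
width: 0.0006
t 3.67 pos [0.4795 0.0007 0.0962] zaxis [ 4.e-04  6.e-03 -1.e+00] yaxis [0.381 0.925 0.006] F [-10.82  -1.63  19.34] w 0.0006 shift cm [ 0.12 -0.1   0.02]
```

On the stop at about 19 N, fully down. I'll hold and watch for creep.

```bash
python3 -m crank '[[0,0,0,0,0,0,0],[0,0,0,0.02,0,0,0],[0,0,0,0,0,0,0],[0,0,0,0.02,0,0,0]]'; python3 -c "
from h import *;from bench import monitor;go(monitor.get_state(),[.478,.0003,.096])"
```

```text
time_s: 4.0
tool_pos: [0.4794, 0.0007, 0.0972]
ee_rot: [0.194, 0.981, 0.004, -0.001]
force: [-0.9, 0.1, 4.4]
width: 0.0003
t 4.0 pos [0.4794 0.0007 0.0972] zaxis [ 1.0e-04  7.5e-03 -1.0e+00] yaxis [0.382 0.924 0.007] F [-0.87  0.13  4.38] w 0.0003 shift cm [ 0.11 -0.09  0.12]
```

```bash
python3 -m crank '[[0,0,0,0.1,0,0,0],[0,0,0,0.06,0,0,0],[0,0,0,0.05,0,0,0],[0,0,0,0.05,0,0,0]]'; python3 -c "
from h import *;from bench import monitor;go(monitor.get_state(),[.478,.0003,.096])"
```

```text
time_s: 4.33
tool_pos: [0.4795, 0.0008, 0.0963]
ee_rot: [0.195, 0.981, 0.004, -0.001]
force: [-5.9, -1.2, 13.4]
width: 0.0004
t 4.33 pos [0.4795 0.0008 0.0963] zaxis [-4.0e-04  8.6e-03 -1.0e+00] yaxis [0.382 0.924 0.008] F [-5.94 -1.17 13.38] w 0.0004 shift cm [ 0.12 -0.1   0.03]
```

```bash
python3 -m crank '[[0,0,0,0.05,0,0,0],[0,0,0,0.04,0,0,0],[0,0,0,0.05,0,0,0],[0,0,0,0.04,0,0,0],[0,0,0,0.05,0,0,0],[0,0,0,0.04,0,0,0]]'; python3 -c "
from h import *;from bench import monitor;go(monitor.get_state(),[.478,.0003,.096])"
```

```text
time_s: 4.83
tool_pos: [0.4795, 0.0007, 0.0963]
ee_rot: [0.195, 0.981, 0.005, -0.002]
force: [-5.0, 0.3, 11.5]
width: 0.0007
t 4.83 pos [0.4795 0.0007 0.0963] zaxis [-0.0015  0.0104 -0.9999] yaxis [0.382 0.924 0.009] F [-5.05  0.33 11.45] w 0.0007 shift cm [ 0.12 -0.1   0.03]
```

Steady. The down time starts at about 3.6 s at the latest, and I'll carry on to about 10 s for margin.

```bash
python3 -m crank '[[0,0,0,0.05,0,0,0],[0,0,0,0.04,0,0,0],[0,0,0,0.05,0,0,0],[0,0,0,0.04,0,0,0],[0,0,0,0.05,0,0,0],[0,0,0,0.04,0,0,0],[0,0,0,0.05,0,0,0],[0,0,0,0.04,0,0,0],[0,0,0,0.05,0,0,0],[0,0,0,0.05,0,0,0]]'; python3 -m crank '[[0,0,0,0.05,0,0,0],[0,0,0,0.04,0,0,0],[0,0,0,0.05,0,0,0],[0,0,0,0.04,0,0,0],[0,0,0,0.05,0,0,0],[0,0,0,0.04,0,0,0],[0,0,0,0.05,0,0,0],[0,0,0,0.04,0,0,0],[0,0,0,0.05,0,0,0],[0,0,0,0.05,0,0,0]]'
python3 - <<'E'
from h import *;from bench import monitor,optics
go(monitor.get_state(),[.478,.0003,.096])
im,d=optics.get_image("scene"); cv2.imwrite("pics/s3.png",cv2.resize(im[120:280,240:450,::-1],None,fx=3.5,fy=3.5))
E
```

```text
time_s: 5.67
tool_pos: [0.4795, 0.0007, 0.0963]
ee_rot: [0.195, 0.981, 0.006, -0.003]
force: [-5.0, -0.4, 14.1]
width: 0.0003
time_s: 6.5
tool_pos: [0.4795, 0.0007, 0.0963]
ee_rot: [0.195, 0.981, 0.008, -0.004]
force: [-6.7, -0.1, 13.5]
width: 0.0004
t 6.5 pos [0.4795 0.0007 0.0963] zaxis [-0.0048  0.0163 -0.9999] yaxis [0.383 0.924 0.013] F [-6.72 -0.13 13.52] w 0.0004 shift cm [ 0.12 -0.09  0.03]
```

View pics/s3.png

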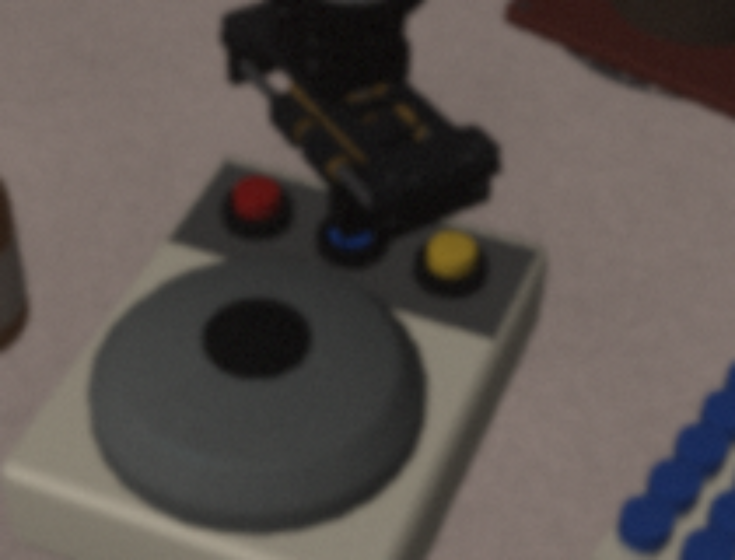

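Blue at (350,238) in the crop is pressed nearly flush with its collar. Red and yellow are still up and untouched. I'll keep holding.

```bash
python3 -m crank '[[0,0,0,0.05,0,0,0],[0,0,0,0.04,0,0,0],[0,0,0,0.05,0,0,0],[0,0,0,0.04,0,0,0],[0,0,0,0.05,0,0,0],[0,0,0,0.04,0,0,0],[0,0,0,0.05,0,0,0],[0,0,0,0.04,0,0,0],[0,0,0,0.05,0,0,0],[0,0,0,0.05,0,0,0]]'; python3 -m crank '[[0,0,0,0.05,0,0,0],[0,0,0,0.04,0,0,0],[0,0,0,0.05,0,0,0],[0,0,0,0.04,0,0,0],[0,0,0,0.05,0,0,0],[0,0,0,0.04,0,0,0],[0,0,0,0.05,0,0,0],[0,0,0,0.04,0,0,0],[0,0,0,0.05,0,0,0],[0,0,0,0.05,0,0,0]]';python3 -m crank '[[0,0,0,0.05,0,0,0],[0,0,0,0.04,0,0,0],[0,0,0,0.05,0,0,0],[0,0,0,0.04,0,0,0],[0,0,0,0.05,0,0,0],[0,0,0,0.04,0,0,0],[0,0,0,0.05,0,0,0],[0,0,0,0.04,0,0,0],[0,0,0,0.05,0,0,0],[0,0,0,0.05,0,0,0]]'; python3 -m crank '[[0,0,0,0.05,0,0,0],[0,0,0,0.04,0,0,0],[0,0,0,0.05,0,0,0],[0,0,0,0.04,0,0,0],[0,0,0,0.05,0,0,0],[0,0,0,0.04,0,0,0],[0,0,0,0.05,0,0,0],[0,0,0,0.04,0,0,0],[0,0,0,0.05,0,0,0],[0,0,0,0.05,0,0,0]]'
```

```text
time_s: 7.38
tool_pos: [0.4795, 0.0007, 0.0963]
ee_rot: [0.195, 0.981, 0.009, -0.005]
force: [-5.6, -0.7, 14.4]
width: 0.0004
time_s: 8.22
tool_pos: [0.4795, 0.0007, 0.0963]
ee_rot: [0.196, 0.981, 0.01, -0.006]
force: [-5.3, -1.1, 13.7]
width: 0.0003
time_s: 9.05
tool_pos: [0.4795, 0.0007, 0.0963]
ee_rot: [0.196, 0.981, 0.012, -0.007]
force: [-5.5, -0.7, 14.3]
width: -0.0
time_s: 9.88
tool_pos: [0.4796, 0.0007, 0.0963]
ee_rot: [0.196, 0.98, 0.013, -0.008]
force: [-6.3, -1.2, 14.0]
width: 0.0005
```

It has been held fully down for more than 6 s, and 5.5 s of that is after the small dip at 4.0 s. Now I'll release.

```bash
python3 -m crank '[[0,0,0,-1,0,0,0],[0,0,0,-1.5,0,0,0],[0,0,0,-2,0,0,0],[0,0,0,-2.5,0,0,0],[0,0,0,-2.5,0,0,0],[0,0,0,-2,0,0,0],[0,0,0,0,0,0,0],[0,0,0,0,0,0,0]]'
python3 - <<'E'
from h import *;from bench import monitor,optics
go(monitor.get_state(),[.478,.0003,.2])
im,d=optics.get_image("scene"); cv2.imwrite("pics/s4.png",cv2.resize(im[120:320,180:500,::-1],None,fx=2.4,fy=2.4))
im2,d=optics.get_image("top")
a=cv2.imread("pics/scene0.png")[:,:,::-1].astype(int)
print("cap colour means (start, now):")
for k in "byr": print(k,cents(a.astype(np.uint8),k,(295,160,390,210)),cents(im,k,(295,160,390,210)))
D=abs(cv2.imread("pics/top0.png")[:,:,::-1].astype(int)-im2).max(2)
print("top change rack",D[250:365,185:245].mean(),"bottle",D[205:265,430:500].mean())
E
```

```text
time_s: 10.55
tool_pos: [0.4805, -0.0031, 0.2159]
ee_rot: [0.196, 0.98, 0.012, -0.008]
force: [0.1, -0.2, -0.2]
width: 0.0004
t 10.55 pos [ 0.4805 -0.0031  0.2159] zaxis [-0.0115  0.0261 -0.9996] yaxis [0.385 0.923 0.02 ] F [ 0.09 -0.16 -0.16] w 0.0004 shift cm [0.32 0.19 1.6 ]
cap colour means (start, now):
b [(np.int32(92), np.float64(339.8), np.float64(183.2))] [(np.int32(97), np.float64(339.8), np.float64(182.9))]
y [(np.int32(97), np.float64(368.2), np.float64(191.4))] [(np.int32(101), np.float64(368.1), np.float64(191.3))]
r [] []
top change rack 13.381884057971014 bottle 11.854285714285714
```

View pics/s4.png

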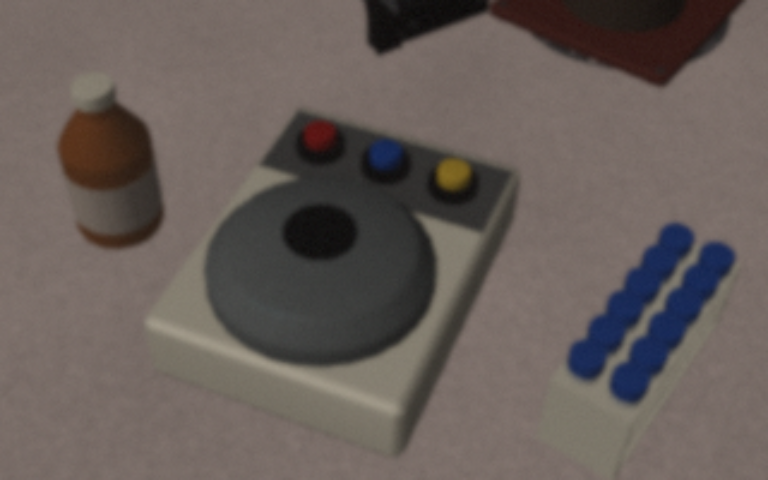

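All three caps stand up: red (320,135), blue (385,155), yellow (453,174). The rack and bottle stand in place, and the arm is clear of everything.

```bash
python3 -c "
from bench import close_job;print(close_job())"
```

```text
the job is handed in; nothing more can be done
None
```

I pressed the blue button with the shut fingers, held it down from about 3.6 s to 9.9 s, then lifted clear, and the button sprang back up. I handed the job in at about 10.7 s on the robot's clock.

**Hold:** The tip sat at z ≈ 0.0963 m with about 11–19 N on the stop. At 4.0 s it crept up briefly to about 6.8 mm of travel (4.4 N), still past the 5 mm threshold. From 4.33 s on, every reading was hard on the stop, about 5.5 s without a break.

**Last checks:**
- **Buttons:** The blue cap's centre in the scene view is back within 0.3 pixel of where it started, and yellow's is unchanged. My colour mask missed red in the scene view, so I judged red by eye; it looks fully up.
- **Rack and bottle:** Both look undisturbed in the scene view, and the tool stayed clear of them. A crude before-and-after difference in the top view gave 12–13 grey levels over both areas. I took that for image noise, but I did not confirm it.
- **Arm:** The final force was about 0 N and the tool was 110 mm above the button. It tilted about 1.6° over the hold, which did no harm.

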